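Clock a flat-edged disc against the alignment bar and close the keeper

TASK

Press a fingertip lightly on the rubber-faced brass disc and turn it on its spindle until its flat edge lies fully against the sprung alignment bar, then swing the keeper by its red knob fully over the disc. The facing dents easily, so never bear on it with more than about 18 N; leave the other things on the bench where they are.

Things in the scene. Friction and masses are not known exactly. Their poses are not given: they have to be found in the camera images.
- fixture: blue clocking fixture on four levelling feet that hold it 4 to 16 mm over the bench, fixed; origin under the spindle axis, at the underside of its 14 mm base plate (x -75 to 137, y -72 to 113 mm); +x points to the alignment bar, +y to the keeper's pivot, z up. All heights given below are over this underside. Grey spring housing at x 96 to 132, y -60 to 60 mm, 44 mm high
- spindle_top (a point): top of the fixed steel spindle, 23 mm diameter, height 31 mm; it stands in the middle of a slick white bed plate, 100 mm diameter, top at 20 mm, which is sprung: it carries the disc at its upper stop, starts to sink at about 2 N and sinks 1 mm for each further 7 N, at most 2.5 mm, then it is solid
- disc: loose brass disc with a thin black grippy rubber facing, 130 mm diameter (facing 118 mm), 8 mm thick, 0.22 kg, 25 mm bore loose over the spindle; origin at the centre of its underside, top face at 28 mm. +x points from the centre to the middle of its one flat; with the flat on the bar it points along the fixture's +x. A press under 7 N may slip, 8 to 14 N turns it
- disc_flat (a point): middle of the disc's flat edge, at half thickness; the flat is 78 mm long and 52 mm from the disc's centre
- bar_face (a point): middle of the face of the dark steel alignment bar, height 24 mm; bar 90 mm long (fixture y), 14 mm thick, top at 36 mm. Springs press it towards the fixture's -x on the disc's edge, about 8 N at the flat, 11 N at the round rim: turning the disc takes about 3 to 6 N at 42 mm from its centre, and the bar drops in 13 mm on the flat
- bar (a joint): travel of the alignment bar in m: 0 run right out towards the spindle, about 0.001 to 0.003 when it lies on the flat, about 0.014 to 0.015 on the round rim, 0.022 pushed fully back
- keeper_knob (a point): middle of the upright red round knob on the keeper arm, 12 mm diameter, 26 mm tall (heights 38 to 64 mm), this point at 51 mm and 35 mm from the keeper's hinge axis. The steel arm is 60 mm long, 16 mm wide, at 32 to 38 mm, and passes over the disc without touching it
- keeper_hinge (a point): upright hinge axis of the keeper, at x 30, y 95 mm in the fixture frame, this point at height 35 mm
- keeper (a joint): angle of the keeper in rad, counter-clockwise from above: 0 open (arm points to the fixture's -x), 1.57 fully closed against its stop (arm points to the fixture's -y, over the disc); stays where it is left, light friction (about 1 N at the knob)
- threadlock: bystander: small red bottle with black cap, 29 x 28 x 71 mm, origin under its centre
- oil_bottle: bystander: small white bottle with red cap, 43 x 42 x 116 mm, origin under its centre
- caliper: bystander: steel caliper lying flat, 70 x 205 x 11 mm, origin under its middle
Things that resemble listed ones, but are neither listed nor needed, are in the scene too. There is more than one size of the disc; the job needs the largest.

How it is judged:
By the outcome, as a careful person would: the job done as asked, in the order asked, and still so for the second after the job is handed in, with the robot touching nothing.
It also fails if it takes over 72 s, if anything falls off the work surface, if the arm or the gripper's body presses on something with over 40 N, if the wrist force passes 120 N, or if a joint passes its speed limit or range.

ROBOT

A 6-joint arm with a two-finger parallel gripper is mounted at the origin on a cart in front of the work surface, level with it; the furniture and walls round the work are solid. World frame = base frame: x ahead of the robot, y to its left, z up, the work surface at z = 0. Lengths are in m, angles in degrees, forces in N, time in s.
With the tool pointing down it reaches from about 0.4 to 0.825 m from the base axis. Payload 7 kg.
Tool frame: the origin (TCP) lies midway between the tips of the shut fingers; the grasp point (between the pads) lies 19 mm behind it; z points along the fingers, y is the line along which they close (so a half turn about z gives the same grasp; the last joint's range is limited). The gripper opens to 88 mm and grips with 3 to 60 N. Pads are 19 mm wide; open, the fingers measure 130 mm over their backs; the gripper's body (78 mm by 193 mm) begins 47 mm behind the grasp point.
Start: joints at [-60.269, 20.546, 0.682, 0, -70.136, -16.507], TCP at [0.154, -0.657, 0.227] pointing down, gripper open.
Joint ranges: [-176.03, 176.03], [-82.01, 121.73], [-58.28, 71.71], [-173.87, 95.51], [-174.79, -0.11], [-173.66, 173.66]. Speed limits (degrees/s): [136.94, 136.94, 172.46, 180, 180, 180].

INTERFACE

Orientations are given as [roll, pitch, yaw] about the fixed x, y, z axes, in that order (R = Rz(yaw) Ry(pitch) Rx(roll)).
In Python, from plant import ctrl gives the robot as it stands. The module is installed in compiled form; this text tells all that it offers.
- The arm moves only by the tool send_rows, never from a script. Its argument "plan" is a list that holds one entry, the list of rows, each a list of 6 numbers: the shift along the tool's x, y, z in parts of the range, where 1.0 means 40 cm, then the turn, a rotation vector about the tool's x, y, z in a scale on which 1.0 is 4 rad. A call has 1 to 8 rows; each row is the pose to reach, as a shift and turn from the pose commanded when the call began, along the tool's axes at that moment; what a row does not reach only later rows make up. A row lasts 1/12 s, in which the tool goes at most 41.7 mm and 7.16 degrees, less where a joint would pass 70% of its speed; a pose out of reach is approached as far as the arm can. Shift and turn numbers lie between -1 and 1, and a call with a number outside is refused. A call with a gripper value outside its range is refused whole. "fingers" is the opening, from 0 (shut) to 1 (fully open), set as the call begins (left out, the last holds). The fingers move at their own pace and stop on an object; the grip force is fixed at half the most. Time passes only in rows, so rows that repeat a pose let the fingers close. It gives the time, the measured TCP pose, the force, the opening and the grip force at its end, in the units of the state.
- ctrl.get_obs(): the state, without advancing time (a new reading comes with each control period).
- ctrl.snapshot(name): name is "scene" or "top" or "wrist"; returns a dict with "img" (420x560x3 uint8, red, green, blue), "K" (3x3 intrinsics, pixels), "pose" (4x4, takes a point from camera to world coordinates). Camera axes: x right, y down, z forward; pixel columns grow to the right and rows downward; lengths in m; the calibration is good to about 2 mm. A picture is of the moment at which its call begins. There is no depth.
- ctrl.close_job(): hands the job in; it is judged then, once.
The state is a dict: "clock": time; "joint_pos": joint angles; "qvel": joint speeds; "tau": joint torques, N m; "tool_pos": TCP position; "orientation": TCP orientation; "force": force on the tool from outside, world axes, zero at the start; "moment": the same for the moment, N m; "opening": finger opening in m; "gripper_force": force on a finger pad.
Only numpy, scipy, OpenCV 4.12 (cv2) and the standard library are available. Lean on these libraries where they do the work, as an engineer would, in place of code of your own. Each camera call takes 0.05 s, during which the arm holds its last target. There are 200 camera calls.

## Working session

There is one attempt and no reset: what is moved stays moved. The work goes in short steps, Python scripts to look and compute and a tool call to move; the robot and the scene stay as the last step left them, time stands still between calls to the robot, and variables do not carry over. Pictures are saved under pics/ and viewed, at most 10 in all, crops included, and the job is handed in when it is done.

Besides the shell and the picture viewer there is one more tool, called after ">>>" in YAML: its name, and indented under it one key for each argument. send_rows: Moves the arm, as the interface text tells. Its arguments: {"type":"object","properties":{"plan":{"type":"array","items":{"type":"array","items":{"type":"array","items":{"type":"number"}}}},"fingers":{"type":"number"}},"required":["plan"]}

```bash
mkdir -p pics; cat > h.py <<'E'
import numpy as np, cv2
from plant import ctrl
def snap(n,f):
    s=ctrl.snapshot(n); cv2.imwrite(f'pics/{f}.png',cv2.cvtColor(s['img'],cv2.COLOR_RGB2BGR)); np.savez(f'pics/{f}.npz',**s); return s
def ray(s,u,v,z):
    K,P=np.array(s['K']),np.array(s['pose']); d=P[:3,:3]@np.linalg.inv(K)@[u,v,1]; o=P[:3,3]
    return o+d*(z-o[2])/d[2]
def proj(s,p):
    K,P=np.array(s['K']),np.array(s['pose']); c=K@(P[:3,:3].T@(np.array(p)-P[:3,3])); return c[:2]/c[2]
E
python3 - <<'E'
from h import *
for n in("scene","top"):
    s=snap(n,n+"1"); print(n,np.round(s['K'],1).tolist(),np.round(s['pose'],3).tolist())
a=cv2.imread('pics/scene1.png');b=cv2.imread('pics/top1.png')
print(ctrl.get_obs())
E
```

```text
scene [[541.5, 0.0, 282.2], [0.0, 541.5, 214.2], [0.0, 0.0, 1.0]] [[-0.483, -0.536, 0.693, -0.456], [-0.876, 0.299, -0.379, 0.717], [-0.004, -0.79, -0.613, 0.971], [0.0, 0.0, 0.0, 1.0]]
top [[470.2, 0.0, 273.7], [0.0, 470.2, 212.3], [0.0, 0.0, 1.0]] [[0.022, -0.98, 0.196, 0.275], [-1.0, -0.019, 0.016, 0.132], [-0.012, -0.196, -0.98, 1.59], [0.0, 0.0, 0.0, 1.0]]
{'clock': 0.1, 'joint_pos': array([-6.02701286e+01,  2.05849937e+01,  6.38978910e-01, -1.76635386e-02,
       -7.01354210e+01, -1.65075406e+01]), 'qvel': array([-0.08855979, -0.16993709,  0.11437079,  0.16575224, -0.06180565,
        0.00841142]), 'tau': array([-1.75230922e-03, -5.84162772e+01,  2.93752116e+01,  7.01553941e+00,
        1.01886241e-02, -8.06606204e-05]), 'tool_pos': array([ 0.15427379, -0.65668493,  0.22574265]), 'orientation': array([ 1.79917202e+02, -7.21993669e-03, -1.66783678e+02]), 'force': array([ 0.33216621, -0.78379487, -0.31211804]), 'moment': array([-0.01936531, -0.00206949,  0.01234555]), 'gripper_force': 0.0, 'opening': 0.08725925689179326}
```

View pics/top1.png

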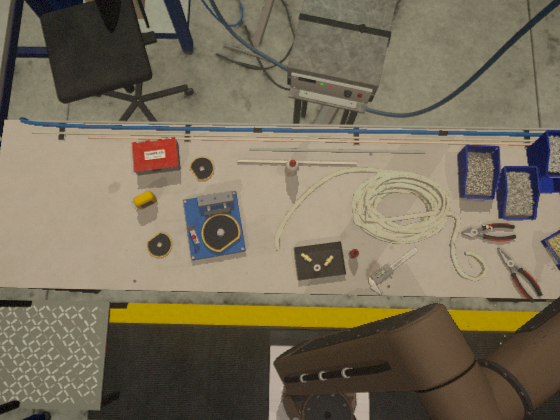

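View pics/scene1.png

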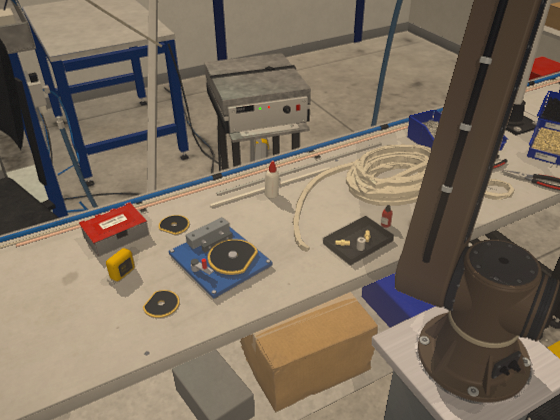

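Top view: blue fixture at about (214,225) with the housing at (214,203) and the keeper's red knob near (194,235). Three discs are candidates: (220,233) on the fixture's spindle, and loose ones at (203,168) and (160,245). The one on the fixture is the largest and sits on the spindle. I'll confirm that in an enlarged crop.

```bash
python3 - <<'E'
import cv2,numpy as np
a=cv2.imread('pics/top1.png')[180:270,140:260];b=cv2.imread('pics/scene1.png')[205:300,150:280]
a=cv2.resize(a,(400,300),interpolation=cv2.INTER_CUBIC);b=cv2.resize(b,(400,292),interpolation=cv2.INTER_CUBIC)
c=np.zeros((300,800,3),np.uint8);c[:,:400]=a;c[:292,400:]=b;cv2.imwrite('pics/crop1.png',c)
from h import *
s=np.load('pics/top1.npz')
h=cv2.cvtColor(s['img'],cv2.COLOR_RGB2HSV)
m=cv2.inRange(h,(100,120,50),(125,255,255));m[:,:175]=0;m[:,255:]=0;m[:185]=0;m[270:]=0
c=max(cv2.findContours(m,0,1)[0],key=cv2.contourArea);r=cv2.minAreaRect(c);print(r);
for p in cv2.boxPoints(r): print(p,ray(s,*p,0.024))
E
```

```text
((195.9832763671875, 228.0960693359375), (60.30536651611328, 20.716367721557617), 76.67547607421875)
[178.95476 201.14229] [0.62077671 0.48392673 0.024     ]
[199.11345 196.36787] [0.63885812 0.41569105 0.024     ]
[213.0118  255.04985] [0.43852307 0.35844583 0.024     ]
[192.8531  259.82428] [0.42118542 0.4250666  0.024     ]
```

View pics/crop1.png

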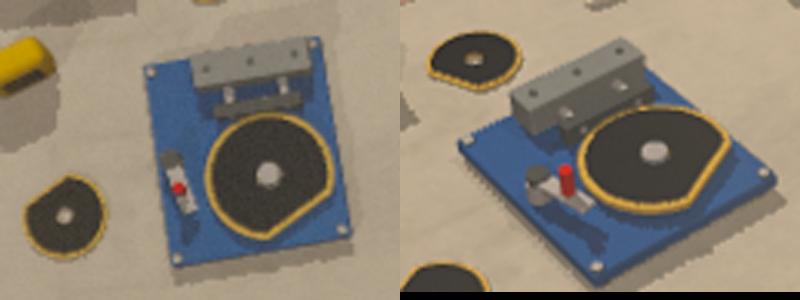

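Confirmed: the disc on the fixture's spindle (crop (268,174)) is clearly larger than the two loose ones. Its flat faces lower right, at crop (300,215). The keeper is open, with its knob at crop (180,188). Next I'll localise these roughly and plan a hover there for the wrist camera.

```bash
cat >> h.py <<'E'
def tri(sa,a,sb,b):
    A=[];B=[]
    for s,(u,v) in((sa,a),(sb,b)):
        P=np.array(s['pose']); d=P[:3,:3]@np.linalg.inv(s['K'])@[u,v,1]; d/=np.linalg.norm(d); M=np.eye(3)-np.outer(d,d); A.append(M);B.append(M@P[:3,3])
    return np.linalg.lstsq(np.vstack(A),np.hstack(B),rcond=None)[0]
from scipy.spatial.transform import Rotation as R
def rel(p,yaw=None):
    o=ctrl.get_obs(); Rt=R.from_euler('xyz',o['orientation'],degrees=True)
    d=Rt.inv().apply(np.array(p)-o['tool_pos'])*100
    w=(Rt.inv()*R.from_euler('xyz',[180,0,yaw],degrees=True)).as_rotvec(degrees=True) if yaw is not None else 0
    return np.round(d,2),np.round(w,1)
E
python3 - <<'E'
from h import *
a=np.load('pics/top1.npz');b=np.load('pics/scene1.npz')
T=lambda x,y:(140+x*.3,180+y*.3)
S=lambda x,y:(150+(x-400)/3.077,205+y/3.077)
for n,t,s in(("spindle",(268,174),(655,152)),("TL",(150,72),(465,140)),("BL",(177,258),(597,268)),("BR",(343,230),(765,172)),("knobtop",(179,187),(565,172))):
    print(n,tri(a,T(*t),b,S(*s)))
for p in([.48,-.42,.30],[.6,0,.3],[.5,.35,.33]): print(rel(p,-172))
E
```

```text
spindle [0.51300264 0.33371182 0.03845777]
TL [0.61909858 0.46239991 0.02483392]
BL [0.42857091 0.42351363 0.02240029]
BR [0.46000392 0.25796644 0.02445594]
knobtop [0.4943491  0.41772743 0.06849091]
(array([-37.12,  15.61,  -7.41]), array([ 0.1, -0. ,  5.2]))
(array([-58.4 ,  53.75,  -7.36]), array([ 0.1, -0. ,  5.2]))
(array([-56.67,  90.11, -10.3 ]), array([ 0.1, -0. ,  5.2]))
```

The rows are not in the units I measure in: shifts go in shares of 40 cm and turns go in shares of 4 rad. I convert before sending: -31 cm is -0.775, -28 cm is -0.7, 5 degrees is 0.0218.

>>> send_rows:
  plan:
    - [[-0.1, 0.04, -0.025, 0, 0, 0], [-0.2, 0.0825, -0.05, 0, 0, 0], [-0.3, 0.125, -0.075, 0, 0, 0], [-0.4, 0.175, -0.1, 0, 0, 0], [-0.5, 0.225, -0.125, 0, 0, 0], [-0.6, 0.275, -0.15, 0, 0, 0.0218], [-0.7, 0.325, -0.175, 0, 0, 0.0218], [-0.775, 0.3875, -0.1875, 0, 0, 0.0218]]
  fingers: 0

```text
clock: 0.77
tool_pos: [0.4076, -0.4504, 0.2982]
orientation: [-180.0, -0.0, -171.8]
force: [0.2, -0.2, -0.3]
opening: 0.0398
gripper_force: 0.0
```

```bash
python3 - <<'E'
from h import *
for p in([.6,0,.33],[.5,.33,.33]): print(rel(p,-172))
E
```

```text
(array([-25.47,  41.84,  -3.18]), array([-0. , -0. ,  0.2]))
(array([-20.27,  75.93,  -3.19]), array([-0. , -0. ,  0.2]))
```

In the tool's units: 29 cm is 0.725, 25 cm is 0.625.

>>> send_rows:
  plan:
    - [[-0.05, 0.0875, -0.0125, 0, 0, 0], [-0.1, 0.175, -0.025, 0, 0, 0], [-0.15, 0.2625, -0.0375, 0, 0, 0], [-0.2, 0.35, -0.05, 0, 0, 0], [-0.25, 0.4375, -0.0625, 0, 0, 0], [-0.2875, 0.525, -0.075, 0, 0, 0], [-0.325, 0.625, -0.075, 0, 0, 0], [-0.35, 0.725, -0.075, 0, 0, 0]]

```text
clock: 1.43
tool_pos: [0.5035, -0.1432, 0.3278]
orientation: [180.0, -0.0, -171.8]
force: [-0.5, 0.5, 0.3]
opening: 0.0002
gripper_force: 0.0
```

In the tool's units: 32 cm is 0.8, 28 cm is 0.7.

>>> send_rows:
  plan:
    - [[-0.0125, 0.1, 0, 0, 0, 0], [-0.025, 0.2, 0, 0, 0, 0], [-0.0375, 0.3, 0, 0, 0, 0], [-0.05, 0.4, 0, 0, 0, 0], [-0.05, 0.5, 0, 0, 0, 0], [-0.05, 0.6, 0, 0, 0, 0], [-0.05, 0.7, 0, 0, 0, 0], [-0.05, 0.8, 0, 0, 0, 0]]

```text
clock: 2.1
tool_pos: [0.4761, 0.1762, 0.3279]
orientation: [180.0, -0.0, -171.8]
force: [0.9, -0.4, -0.5]
opening: 0.0005
gripper_force: 0.0
```

```bash
python3 - <<'E'
from h import *
print(ctrl.get_obs()['tool_pos'],rel([.48,.33,.30],-172))
E
```

```text
[0.47606239 0.17619164 0.3279055 ] (array([-2.59, 15.17,  2.79]), array([ 0. , -0. ,  0.2]))
```

In the tool's units: 12 cm is 0.3, 10 cm is 0.25.

>>> send_rows:
  plan:
    - [[-0.0125, 0.1, 0, 0, 0, 0], [-0.025, 0.175, 0.0125, 0, 0, 0], [-0.05, 0.25, 0.025, 0, 0, 0], [-0.0625, 0.3, 0.025, 0, 0, 0], [-0.0625, 0.3, 0.025, 0, 0, 0], [-0.0625, 0.3, 0.025, 0, 0, 0]]

```text
clock: 2.6
tool_pos: [0.4844, 0.2975, 0.317]
orientation: [-179.9, -0.1, -171.7]
force: [-0.8, -0.6, -0.1]
opening: 0.0003
gripper_force: 0.0
```

```bash
python3 - <<'E'
from h import *
s=snap('wrist','w1'); print(ctrl.get_obs()['tool_pos'],np.round(s['K'],1).tolist(),np.round(s['pose'],3).tolist())
print(proj(s,[.513,.334,.038]))
E
```

```text
[0.48450755 0.29668741 0.31752511] [[295.9, 0.0, 279.5], [0.0, 295.9, 204.8], [0.0, 0.0, 1.0]] [[-0.144, 0.957, 0.251, 0.417], [0.99, 0.139, 0.036, 0.288], [-0.001, 0.254, -0.967, 0.476], [0.0, 0.0, 0.0, 1.0]]
[300.39717322 196.02463838]
```

View pics/w1.png

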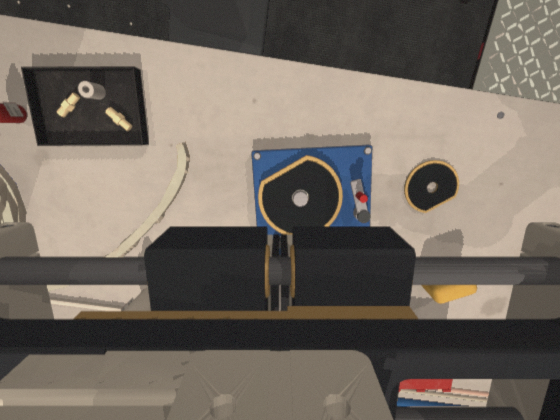

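Wrist view: spindle at (301,198), base screws at (256,156) and (369,149), knob top at (362,198), and the flat at upper left from about (262,180) to (308,158). I'll refine these by detection.

```bash
python3 - <<'E'
from h import *
s=np.load('pics/w1.npz');im=s['img'];h=cv2.cvtColor(im,cv2.COLOR_RGB2HSV)
def cen(m,x0,x1,y0,y1):
    k=np.zeros_like(m);k[y0:y1,x0:x1]=m[y0:y1,x0:x1];c=cv2.moments(k,True);return c['m10']/c['m00'],c['m01']/c['m00'],c['m00']
g=cv2.inRange(h,(0,0,110),(179,60,255))
sp=cen(g,288,314,186,211);a=cen(g,251,262,150,162);b=cen(g,364,375,143,155)
r=cv2.inRange(h,(0,150,60),(8,255,255))|cv2.inRange(h,(172,150,60),(179,255,255));kn=cen(r,350,375,185,215)
print(sp,a,b,kn)
z0=.0085
S=ray(s,*sp[:2],z0+.031);A=ray(s,*a[:2],z0+.015);B=ray(s,*b[:2],z0+.015)
print(S,A,B,'yaw',np.degrees(np.arctan2(-(B-A)[0],(B-A)[1])))
t=np.load('pics/top1.npz');kn2=ray(s,*kn[:2],z0+.058);print('knob',kn2)
# disc: gold rim points around
m=cv2.inRange(h,(8,90,60),(28,255,255));ys,xs=np.nonzero(m[150:240,250:350]);P=np.array([ray(s,x+250,y+150,z0+.027) for x,y in zip(xs,ys)])[:,:2]-S[:2]
ra=np.hypot(*P.T);an=np.degrees(np.arctan2(P[:,1],P[:,0]))
for q in range(-180,180,10):
    k=(an>=q)&(an<q+10)&(ra<.08)
    if k.sum(): print(q,k.sum(),round(ra[k].mean()*1e3,1))
E
```

```text
(300.1243781094527, 198.1144278606965, 201.0) (255.09803921568627, 155.6078431372549, 51.0) (369.7888888888889, 148.5, 90.0) (361.63013698630135, 196.986301369863, 73.0)
[0.51593994 0.3339597  0.0395    ] [0.46405089 0.25745072 0.0235    ] [0.42867357 0.4270163  0.0235    ] yaw 11.784853430765756
knob [0.4956265  0.41732878 0.0665    ]
-180 40 57.6
-170 34 52.8
-160 29 49.9
-150 28 48.5
-140 29 48.6
-130 30 50.6
-120 36 54.4
-110 35 59.5
-100 28 61.0
-90 27 60.5
-80 28 60.9
-70 27 60.8
-60 27 60.7
-50 25 60.7
-40 23 60.7
-30 27 61.1
-20 28 61.1
-10 11 60.3
40 3 59.8
50 26 61.0
60 26 60.7
70 27 61.0
80 27 60.8
90 27 60.9
100 28 60.6
110 31 61.0
120 32 60.9
130 33 61.0
140 34 61.2
150 32 61.1
160 35 61.3
170 37 61.3
```

The flat points to world -142°, fixture yaw is about 11.5°, and the spindle is at (0.516, 0.334). The disc needs about +153° CCW. Keeper is at about 0.27 rad. I'll align the tool to the fixture axes and descend over fixture (-36, 21).

In the tool's units: 25.8 cm is 0.645, 24.8 cm is 0.62, -3.2 degrees is -0.014.

>>> send_rows:
  plan:
    - [[0.0025, 0.05, 0.075, 0, 0, -0.014], [0.0025, 0.1, 0.1625, 0, 0, -0.014], [0.0025, 0.1275, 0.2625, 0, 0, -0.014], [0.0025, 0.1275, 0.3625, 0, 0, -0.014], [0.0025, 0.1275, 0.4625, 0, 0, -0.014], [0.0025, 0.1275, 0.55, 0, 0, -0.014], [0.0025, 0.1275, 0.62, 0, 0, -0.014], [0.0025, 0.1275, 0.645, 0, 0, -0.014]]

```text
clock: 3.32
tool_pos: [0.4749, 0.3439, 0.0562]
orientation: [-179.8, -0.3, -168.7]
force: [-0.2, -0.6, -0.2]
opening: 0.0004
gripper_force: 0.0
```

In the tool's units: 1.3 cm is 0.0325, 1.2 cm is 0.03.

>>> send_rows:
  plan:
    - [[0, 0, 0, 0, 0, 0], [0, 0, 0, 0, 0, 0], [0, 0, 0.0175, 0, 0, 0], [0, 0, 0.03, 0, 0, 0], [0, 0, 0.0325, 0, 0, 0], [0, 0, 0.0325, 0, 0, 0]]

```text
clock: 3.82
tool_pos: [0.4764, 0.3472, 0.0473]
orientation: [180.0, 0.0, -168.6]
force: [-0.6, -0.3, -0.1]
opening: 0.0007
gripper_force: 0.0
```

In the tool's units: 0.7 cm is 0.0175, 0.6 cm is 0.015.

>>> send_rows:
  plan:
    - [[0, 0, 0.005, 0, 0, 0], [0, 0, 0.01, 0, 0, 0], [0, 0, 0.015, 0, 0, 0], [0, 0, 0.0175, 0, 0, 0], [0, 0, 0.0175, 0, 0, 0]]

```text
clock: 4.23
tool_pos: [0.4762, 0.3469, 0.0396]
orientation: [-180.0, -0.0, -168.6]
force: [-0.3, 0.1, 0.3]
opening: 0.0007
gripper_force: 0.0
```

In the tool's units: 0.1 cm is 0.0025, 0.05 cm is 0.0013.

>>> send_rows:
  plan:
    - [[0, 0, 0.0013, 0, 0, 0], [0, 0, 0.0025, 0, 0, 0], [0, 0, 0.0025, 0, 0, 0]]

```text
clock: 4.48
tool_pos: [0.4763, 0.3471, 0.0389]
orientation: [-180.0, -0.0, -168.6]
force: [0.5, -0.1, 0.5]
opening: 0.0005
gripper_force: 0.0
```

In the tool's units: 0.1 cm is 0.0025, 0.05 cm is 0.0013.

>>> send_rows:
  plan:
    - [[0, 0, 0.0013, 0, 0, 0], [0, 0, 0.0025, 0, 0, 0], [0, 0, 0.0025, 0, 0, 0]]

```text
clock: 4.73
tool_pos: [0.4763, 0.3471, 0.0378]
orientation: [-180.0, -0.0, -168.6]
force: [0.5, 0.4, 0.8]
opening: 0.0003
gripper_force: 0.0
```

In the tool's units: 0.1 cm is 0.0025, 0.05 cm is 0.0013.

>>> send_rows:
  plan:
    - [[0, 0, 0.0013, 0, 0, 0], [0, 0, 0.0025, 0, 0, 0], [0, 0, 0.0025, 0, 0, 0]]

```text
clock: 4.98
tool_pos: [0.4763, 0.347, 0.0368]
orientation: [-180.0, -0.0, -168.6]
force: [-0.7, -0.0, 0.0]
opening: 0.0003
gripper_force: 0.0
```

In the tool's units: 0.05 cm is 0.0013.

>>> send_rows:
  plan:
    - [[0, 0, 0.0013, 0, 0, 0], [0, 0, 0.0013, 0, 0, 0], [0, 0, 0.0013, 0, 0, 0]]

```text
clock: 5.23
tool_pos: [0.4763, 0.3471, 0.0364]
orientation: [-180.0, -0.0, -168.6]
force: [0.2, 0.5, -0.4]
opening: 0.0005
gripper_force: 0.0
```

In the tool's units: 0.1 cm is 0.0025, 0.05 cm is 0.0013.

>>> send_rows:
  plan:
    - [[0, 0, 0.0013, 0, 0, 0], [0, 0, 0.0025, 0, 0, 0], [0, 0, 0.0025, 0, 0, 0]]

```text
clock: 5.48
tool_pos: [0.4763, 0.347, 0.0353]
orientation: [-180.0, -0.0, -168.6]
force: [-0.4, 0.3, 0.3]
opening: 0.0007
gripper_force: 0.0
```

In the tool's units: 0.05 cm is 0.0013.

>>> send_rows:
  plan:
    - [[0, 0, 0.0013, 0, 0, 0], [0, 0, 0.0013, 0, 0, 0], [0, 0, 0.0013, 0, 0, 0]]

```text
clock: 5.73
tool_pos: [0.4763, 0.347, 0.0349]
orientation: [-180.0, -0.0, -168.6]
force: [0.3, 0.2, 0.0]
opening: 0.0003
gripper_force: 0.0
```

In the tool's units: 0.1 cm is 0.0025, 0.05 cm is 0.0013.

>>> send_rows:
  plan:
    - [[0, 0, 0.0013, 0, 0, 0], [0, 0, 0.0025, 0, 0, 0], [0, 0, 0.0025, 0, 0, 0]]

```text
clock: 5.98
tool_pos: [0.4763, 0.347, 0.0338]
orientation: [-180.0, -0.0, -168.6]
force: [0.7, 0.4, 0.5]
opening: 0.0004
gripper_force: 0.0
```

In the tool's units: 0.05 cm is 0.0013, 0.03 cm is 0.0008.

>>> send_rows:
  plan:
    - [[0, 0, 0.0008, 0, 0, 0], [0, 0, 0.0013, 0, 0, 0], [0, 0, 0.0013, 0, 0, 0]]

```text
clock: 6.23
tool_pos: [0.4763, 0.3471, 0.0336]
orientation: [180.0, 0.0, -168.6]
force: [-0.6, -0.4, 3.0]
opening: 0.0005
gripper_force: 1.4
```

In the tool's units: 0.08 cm is 0.002, 0.04 cm is 0.001.

>>> send_rows:
  plan:
    - [[0, 0, 0.001, 0, 0, 0], [0, 0, 0.002, 0, 0, 0], [0, 0, 0.002, 0, 0, 0], [0, 0, 0.002, 0, 0, 0]]

```text
clock: 6.57
tool_pos: [0.4764, 0.3472, 0.0331]
orientation: [180.0, 0.0, -168.6]
force: [-2.2, -1.2, 6.0]
opening: 0.0003
gripper_force: 3.2
```

In the tool's units: 0.12 cm is 0.003, 0.1 cm is 0.0025.

>>> send_rows:
  plan:
    - [[0, 0, 0.0013, 0, 0, 0], [0, 0, 0.0025, 0, 0, 0], [0, 0, 0.003, 0, 0, 0], [0, 0, 0.003, 0, 0, 0]]

```text
clock: 6.9
tool_pos: [0.4764, 0.3472, 0.0324]
orientation: [180.0, 0.0, -168.6]
force: [-3.9, -1.8, 10.7]
opening: 0.0002
gripper_force: 5.8
```

```bash
python3 - <<'E'
from h import *
c,s=np.cos(np.radians(11.5)),np.sin(np.radians(11.5))
p=ctrl.get_obs()['tool_pos'][:2]-[.516,.334]; f=np.array([[c,s],[-s,c]])@p*100; print(f)
r=np.hypot(*f);a=np.arctan2(f[1],f[0]);print(r,np.degrees(a))
for k in range(1,25):
    t=a+np.radians(6.5*k); print(k,round(-(r*np.cos(t)-f[0]),2),round(r*np.sin(t)-f[1],2))
E
```

```text
[-3.6211409   2.08727254]
4.17963731110028 150.04029432970154
1 0.21 -0.42
2 0.38 -0.87
3 0.49 -1.33
4 0.55 -1.8
5 0.55 -2.27
6 0.51 -2.74
7 0.41 -3.21
8 0.25 -3.66
9 0.05 -4.08
10 -0.2 -4.49
11 -0.49 -4.86
12 -0.83 -5.2
13 -1.2 -5.49
14 -1.6 -5.74
15 -2.02 -5.95
16 -2.47 -6.11
17 -2.93 -6.21
18 -3.41 -6.26
19 -3.88 -6.26
20 -4.35 -6.2
21 -4.81 -6.09
22 -5.26 -5.93
23 -5.68 -5.72
24 -6.08 -5.47
```

In the tool's units: -1.8 cm is -0.045, -1.33 cm is -0.0333.

>>> send_rows:
  plan:
    - [[0.0053, -0.0105, 0, 0, 0, 0], [0.0095, -0.0218, 0, 0, 0, 0], [0.0123, -0.0333, 0, 0, 0, 0], [0.0138, -0.045, 0, 0, 0, 0]]

```text
clock: 7.23
tool_pos: [0.4761, 0.3309, 0.0329]
orientation: [179.8, 0.3, -168.5]
force: [0.0, 5.7, 5.4]
opening: 0.0006
gripper_force: 3.1
```

In the tool's units: 0.05 cm is 0.0013.

>>> send_rows:
  plan:
    - [[0, 0, 0, 0, 0, 0], [0, 0, 0.0013, 0, 0, 0], [0, 0, 0.0013, 0, 0, 0]]

```text
clock: 7.48
tool_pos: [0.4759, 0.3302, 0.0325]
orientation: [179.8, 0.2, -168.5]
force: [-1.2, 1.4, 10.4]
opening: 0.0007
gripper_force: 5.0
```

In the tool's units: -1.95 cm is -0.0488, -1.55 cm is -0.0388.

>>> send_rows:
  plan:
    - [[0, -0.0075, 0.0013, 0, 0, 0], [-0.0008, -0.0175, 0.0013, 0, 0, 0], [-0.0025, -0.0275, 0.0013, 0, 0, 0], [-0.005, -0.0388, 0.0013, 0, 0, 0], [-0.0088, -0.0488, 0.0013, 0, 0, 0]]

```text
clock: 7.9
tool_pos: [0.4833, 0.3126, 0.0323]
orientation: [179.8, 0.3, -168.5]
force: [-4.0, 5.2, 11.1]
opening: 0.0002
gripper_force: 5.2
```

```bash
cat > d.py <<'E'
from h import *
import sys
s=snap('top',sys.argv[1]);im=s['img'];h=cv2.cvtColor(im,cv2.COLOR_RGB2HSV);o=ctrl.get_obs();print(o['tool_pos'],o['force'])
z0=.0057;S=np.array([.516,.334])
m=cv2.inRange(h,(8,80,60),(28,255,255));ys,xs=np.nonzero(m[195:270,185:260]);P=np.array([ray(s,x+185,y+195,z0+.027) for x,y in zip(xs,ys)])[:,:2]-S
ra=np.hypot(*P.T)*1e3;an=np.degrees(np.arctan2(P[:,1],P[:,0]))-11.5;an=(an+180)%360-180
print([(q,int(((an>=q)&(an<q+15)&(ra<75)).sum()),round(float(np.mean(ra[(an>=q)&(an<q+15)&(ra<75)])),1)) for q in range(-180,180,15) if ((an>=q)&(an<q+15)&(ra<75)).sum()])
c=cv2.resize(im[180:270,140:260],(800,600),interpolation=cv2.INTER_CUBIC);cv2.imwrite(f'pics/{sys.argv[1]}c.png',c[:,:,::-1])
E
python3 d.py t2
```

```text
[0.48357467 0.31195663 0.03225333] [-1.6591607   3.06429784 11.14068802]
[(-180, 19, 35.9), (-165, 7, 23.0), (-150, 9, 19.1), (-135, 8, 20.5), (-120, 11, 22.5), (-105, 7, 23.1), (-90, 11, 42.0), (-75, 25, 40.0), (-60, 28, 40.1), (-45, 36, 40.5), (-30, 34, 49.7), (-15, 5, 20.8), (15, 1, 7.3), (30, 1, 4.6), (45, 1, 7.4), (75, 10, 45.6), (90, 55, 52.6), (105, 66, 50.2), (120, 61, 49.4), (135, 41, 47.2), (150, 16, 31.2), (165, 12, 19.9)]
```

```bash
python3 - <<'E'
from h import *
s=snap('scene','s2');a=cv2.resize(s['img'][205:300,150:280],(400,292),interpolation=cv2.INTER_CUBIC)
b=cv2.resize(np.load('pics/t2.npz')['img'][180:270,140:260],(400,300),interpolation=cv2.INTER_CUBIC)
cv2.imwrite('pics/c2.png',np.hstack([a,b[:292]])[:,:,::-1])
E
```

```text
(no output)
```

View pics/c2.png

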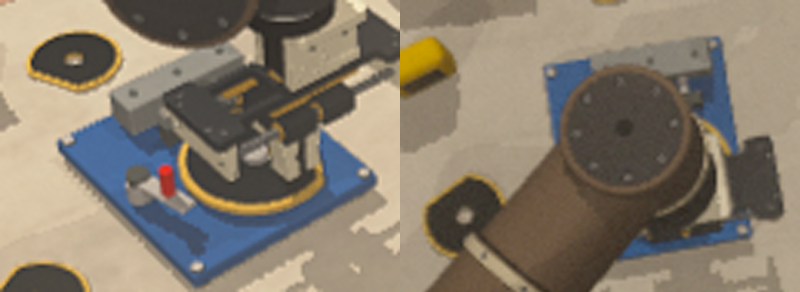

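Scene crop: the flat has turned away from the lower right, so the disc follows the fingertip. The top view is blocked by the arm. I'll continue the arc.

In the tool's units: -1.88 cm is -0.047, -1.58 cm is -0.0395.

>>> send_rows:
  plan:
    - [[-0.0053, -0.0108, 0, 0, 0, 0], [-0.0123, -0.0213, 0, 0, 0, 0], [-0.0205, -0.031, 0, 0, 0, 0], [-0.03, -0.0395, 0, 0, 0, 0], [-0.04, -0.047, 0, 0, 0, 0]]

```text
clock: 8.42
tool_pos: [0.5022, 0.2965, 0.032]
orientation: [179.8, 0.2, -168.5]
force: [-5.1, 3.9, 11.7]
opening: 0.0003
gripper_force: 6.0
```

In the tool's units: -2.43 cm is -0.0608, -1.92 cm is -0.048.

>>> send_rows:
  plan:
    - [[-0.0113, -0.006, 0, 0, 0, 0], [-0.023, -0.0108, 0, 0, 0, 0], [-0.0353, -0.0138, 0, 0, 0, 0], [-0.048, -0.0155, 0, 0, 0, 0], [-0.0608, -0.0155, 0, 0, 0, 0]]

```text
clock: 8.83
tool_pos: [0.5264, 0.2939, 0.0318]
orientation: [180.0, 0.0, -168.5]
force: [-7.3, -0.7, 14.0]
opening: 0.0004
gripper_force: 6.9
```

In the tool's units: -1.7 cm is -0.0425, -1.48 cm is -0.037.

>>> send_rows:
  plan:
    - [[-0.0125, 0.0013, -0.0008, 0, 0, 0], [-0.025, 0.0043, -0.001, 0, 0, 0], [-0.037, 0.0088, -0.001, 0, 0, 0], [-0.0425, 0.0113, -0.001, 0, 0, 0]]

```text
clock: 9.17
tool_pos: [0.5421, 0.3011, 0.0319]
orientation: [-180.0, -0.0, -168.6]
force: [-5.8, -2.3, 13.4]
opening: 0.0005
gripper_force: 6.6
```

```bash
python3 - <<'E'
from h import *
print(ctrl.get_obs()['force'])
s=snap('scene','s3');a=cv2.resize(s['img'][205:300,150:280],(400,292),interpolation=cv2.INTER_CUBIC)
b=cv2.resize(snap('top','t3')['img'][180:270,140:260],(400,300),interpolation=cv2.INTER_CUBIC)
cv2.imwrite('pics/c3.png',np.hstack([a,b[:292]])[:,:,::-1])
E
```

```text
[-5.80764935 -2.34120589 13.40079639]
```

View pics/c3.png

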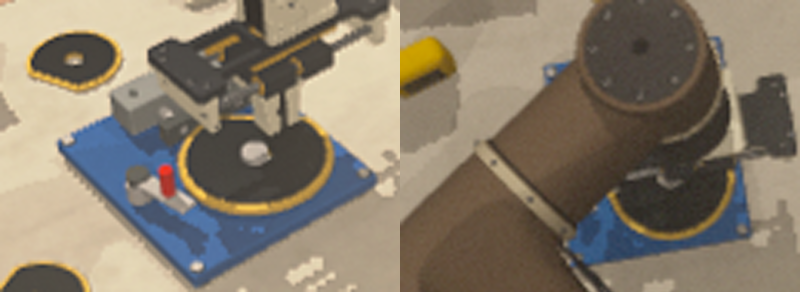

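The flat is hidden behind the gripper now. I'll lift off and check with a clear view.

In the tool's units: -16 cm is -0.4, -14 cm is -0.35.

>>> send_rows:
  plan:
    - [[0, 0, -0.0075, 0, 0, 0], [0, 0, -0.0375, 0, 0, 0], [0, 0, -0.1, 0, 0, 0], [0, -0.075, -0.175, 0, 0, 0], [0, -0.175, -0.2, 0, 0, 0], [0, -0.275, -0.2, 0, 0, 0], [0, -0.35, -0.2, 0, 0, 0], [0, -0.4, -0.2, 0, 0, 0]]

```text
clock: 9.93
tool_pos: [0.5738, 0.1418, 0.1119]
orientation: [180.0, 0.0, -168.7]
force: [-0.2, -0.9, 0.1]
opening: 0.0006
gripper_force: 0.0
```

```bash
python3 - <<'E'
from h import *
print(ctrl.get_obs()['force'])
s=snap('scene','s4');a=cv2.resize(s['img'][205:300,150:280],(400,292),interpolation=cv2.INTER_CUBIC)
b=cv2.resize(snap('top','t4')['img'][180:270,140:260],(400,300),interpolation=cv2.INTER_CUBIC)
cv2.imwrite('pics/c4.png',np.hstack([a,b[:292]])[:,:,::-1])
E
```

```text
[-0.22863687 -0.85134271  0.11061654]
```

View pics/c4.png

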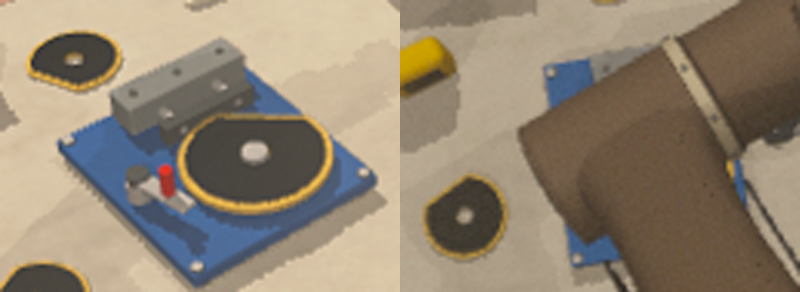

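Scene crop: the flat now runs from about (215,117) to (330,120), close to the bar (205,108) but still short of it. I'll measure the angle that's left.

```bash
python3 - <<'E'
from h import *
s=np.load('pics/s4.npz');h=cv2.cvtColor(s['img'],cv2.COLOR_RGB2HSV)
z0=.0057
# black facing contour
m=cv2.inRange(h,(0,0,0),(179,110,75));k=np.zeros_like(m);k[241:275,208:262]=m[241:275,208:262]
c=max(cv2.findContours(k,0,1)[0],key=cv2.contourArea)[:,0];print(len(c),c.min(0),c.max(0))
P=np.array([ray(s,x,y,z0+.028) for x,y in c])[:,:2]
sp=ray(s,150+255/3.077,205+152/3.077,z0+.031)[:2];print(sp)
P-=sp
ra=np.hypot(*P.T)*1e3;an=(np.degrees(np.arctan2(P[:,1],P[:,0]))-11.5+180)%360-180
for q in range(-180,180,10):
    j=(an>=q)&(an<q+10)
    if j.any(): print(q,round(ra[j].mean(),1),end='; ')
# flat endpoints by eye
f=[ray(s,150+x/3.077,205+y/3.077,z0+.027)[:2] for x,y in((215,117),(328,119))];d=f[0]-f[1];print(np.linalg.norm(d),'flat normal fixture deg',np.degrees(np.arctan2(d[1],d[0]))-90-11.5)
E
```

```text
201 [211 244] [254 269]
[0.51356069 0.33163313]
-180 36.7; -170 42.0; -160 47.0; -150 40.7; -140 54.6; -130 44.6; -120 35.5; -110 55.6; -100 55.2; -90 50.2; -80 39.6; -70 43.1; -60 40.7; -50 34.3; -40 36.3; -30 41.8; -20 38.7; -10 49.2; 0 57.4; 10 48.5; 20 47.8; 30 44.5; 40 47.4; 50 46.0; 60 57.0; 70 42.3; 80 56.0; 90 34.6; 100 54.0; 110 45.7; 120 44.9; 130 41.9; 140 36.6; 150 38.2; 160 41.9; 170 42.5; 0.09727695968551701 flat normal fixture deg -42.18342431580382
```

```bash
cat > a.py <<'E'
from h import *
import sys
s=np.load(f'pics/{sys.argv[1]}.npz');h=cv2.cvtColor(s['img'],cv2.COLOR_RGB2HSV);z0=.0057;sp=np.array([.5136,.3316])
# gold rim pixels
m=cv2.inRange(h,(10,110,70),(26,255,255));ys,xs=np.nonzero(m[236:280,204:262])
P=np.array([ray(s,x+204,y+236,z0+.026) for x,y in zip(xs,ys)])[:,:2]-sp
ra=np.hypot(*P.T)*1e3;an=(np.degrees(np.arctan2(P[:,1],P[:,0]))-11.5+180)%360-180
print([(q,int(j.sum()),round(float(ra[j].mean()),1)) for q in range(-180,180,10) if (j:=(an>=q)&(an<q+10)&(ra>35)&(ra<75)).any()])
E
python3 a.py s4; python3 - <<'E'
import cv2;a=cv2.imread('pics/s4.png')[225:285,195:275];cv2.imwrite('pics/c5.png',cv2.resize(a,(800,600),interpolation=cv2.INTER_NEAREST))
E
```

```text
[(-180, 13, 59.3), (-170, 12, 58.9), (-160, 11, 59.4), (-150, 9, 60.1), (-140, 9, 59.6), (-130, 6, 60.7), (-120, 6, 60.9), (-110, 8, 62.0), (-100, 7, 63.1), (-90, 5, 63.2), (-80, 5, 61.9), (-70, 4, 55.8), (-60, 4, 52.2), (-50, 3, 50.6), (-40, 4, 50.7), (-30, 3, 52.4), (-20, 7, 58.1), (-10, 5, 63.9), (0, 6, 65.4), (10, 5, 65.6), (20, 7, 65.2), (30, 7, 63.6), (40, 7, 63.1), (50, 5, 62.0), (60, 8, 61.8), (70, 9, 61.5), (80, 12, 61.1), (90, 11, 61.5), (100, 13, 61.2), (110, 15, 60.0), (120, 14, 61.2), (130, 16, 61.4), (140, 15, 60.4), (150, 17, 60.2), (160, 14, 60.0), (170, 13, 60.5)]
```

View pics/c5.png

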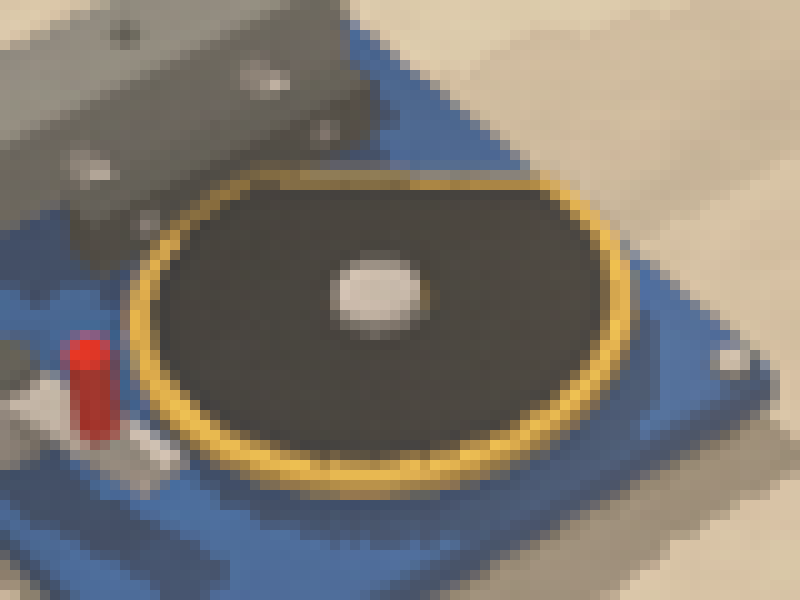

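The rim radius profile puts the flat at fixture -43°, so about 43° remains after some slip. Second stroke starts at fixture -110°.

In the tool's units: 15.8 cm is 0.395, 3.35 cm is 0.0838.

>>> send_rows:
  plan:
    - [[0.02, 0.1, 0, 0, 0, 0], [0.04, 0.2, 0, 0, 0, 0], [0.06, 0.3, 0.025, 0, 0, 0], [0.0838, 0.395, 0.075, 0, 0, 0], [0.0838, 0.395, 0.15, 0, 0, 0], [0.0838, 0.395, 0.18, 0, 0, 0], [0.0838, 0.395, 0.1875, 0, 0, 0], [0.0838, 0.395, 0.1875, 0, 0, 0]]

```text
clock: 10.7
tool_pos: [0.509, 0.2928, 0.0353]
orientation: [-179.9, -0.1, -168.5]
force: [0.3, -0.3, -0.2]
opening: 0.0003
gripper_force: 0.0
```

In the tool's units: 0.35 cm is 0.0088, 0.3 cm is 0.0075.

>>> send_rows:
  plan:
    - [[0, 0, 0.0025, 0, 0, 0], [0, 0, 0.005, 0, 0, 0], [0, 0, 0.0075, 0, 0, 0], [0, 0, 0.0088, 0, 0, 0], [0, 0, 0.0088, 0, 0, 0], [0, 0, 0.0088, 0, 0, 0]]

```text
clock: 11.2
tool_pos: [0.5103, 0.2928, 0.0334]
orientation: [180.0, 0.1, -168.6]
force: [0.6, -1.2, 5.5]
opening: 0.0004
gripper_force: 2.5
```

>>> send_rows:
  plan:
    - [[0, 0, 0.0018, 0, 0, 0], [0, 0, 0.0033, 0, 0, 0], [0, 0, 0.0038, 0, 0, 0], [0, 0, 0.0038, 0, 0, 0]]

```text
clock: 11.53
tool_pos: [0.5104, 0.2928, 0.0325]
orientation: [180.0, 0.1, -168.6]
force: [-1.8, -2.7, 11.9]
opening: 0.0003
gripper_force: 5.7
```

In the tool's units: -1.79 cm is -0.0448, -1.43 cm is -0.0358.

>>> send_rows:
  plan:
    - [[-0.0088, -0.0028, 0, 0, 0, 0], [-0.0178, -0.0048, 0, 0, 0, 0], [-0.0268, -0.0058, 0, 0, 0, 0], [-0.0358, -0.0063, 0, 0, 0, 0], [-0.0448, -0.0058, 0, 0, 0, 0]]

```text
clock: 11.95
tool_pos: [0.5287, 0.2942, 0.0325]
orientation: [179.9, 0.1, -168.6]
force: [-1.3, -0.9, 9.4]
opening: 0.0001
gripper_force: 4.5
```

In the tool's units: -1.27 cm is -0.0318, -1.07 cm is -0.0268.

>>> send_rows:
  plan:
    - [[-0.009, 0.001, 0.001, 0, 0, 0], [-0.018, 0.003, 0.0013, 0, 0, 0], [-0.0268, 0.0058, 0.0013, 0, 0, 0], [-0.0318, 0.0078, 0.0013, 0, 0, 0], [-0.0318, 0.0078, 0.0013, 0, 0, 0]]

```text
clock: 12.37
tool_pos: [0.54, 0.2998, 0.0319]
orientation: [180.0, 0.1, -168.6]
force: [-4.6, 0.5, 12.0]
opening: 0.0007
gripper_force: 5.9
```

In the tool's units: -16 cm is -0.4, -14 cm is -0.35.

>>> send_rows:
  plan:
    - [[0, 0, -0.0075, 0, 0, 0], [0, 0, -0.0375, 0, 0, 0], [0, 0, -0.1, 0, 0, 0], [0, -0.075, -0.175, 0, 0, 0], [0, -0.175, -0.2, 0, 0, 0], [0, -0.275, -0.2, 0, 0, 0], [0, -0.35, -0.2, 0, 0, 0], [0, -0.4, -0.2, 0, 0, 0]]

```text
clock: 13.03
tool_pos: [0.5712, 0.1399, 0.1117]
orientation: [180.0, 0.1, -168.7]
force: [0.1, 0.0, -0.3]
opening: 0.0005
gripper_force: 0.0
```

```bash
python3 - <<'E'
from h import *
s=snap('scene','s5');cv2.imwrite('pics/c6.png',cv2.resize(s['img'][215:285,185:278],(797,600),interpolation=cv2.INTER_CUBIC)[:,:,::-1])
E
python3 a.py s5
```

```text
[(-180, 13, 59.3), (-170, 12, 58.9), (-160, 11, 59.4), (-150, 9, 60.1), (-140, 9, 59.6), (-130, 6, 60.7), (-120, 6, 60.9), (-110, 8, 62.0), (-100, 7, 63.1), (-90, 5, 63.2), (-80, 5, 63.8), (-70, 5, 63.8), (-60, 4, 64.5), (-50, 2, 63.0), (-40, 5, 63.1), (-30, 5, 58.3), (-20, 5, 54.4), (-10, 3, 53.3), (0, 3, 52.4), (10, 3, 54.6), (20, 4, 58.3), (30, 7, 63.6), (40, 7, 63.1), (50, 5, 62.0), (60, 9, 61.3), (70, 9, 61.5), (80, 12, 61.1), (90, 12, 61.0), (100, 13, 60.4), (110, 15, 60.0), (120, 15, 60.7), (130, 17, 60.9), (140, 16, 60.0), (150, 17, 60.2), (160, 14, 60.0), (170, 13, 60.5)]
```

View pics/c6.png

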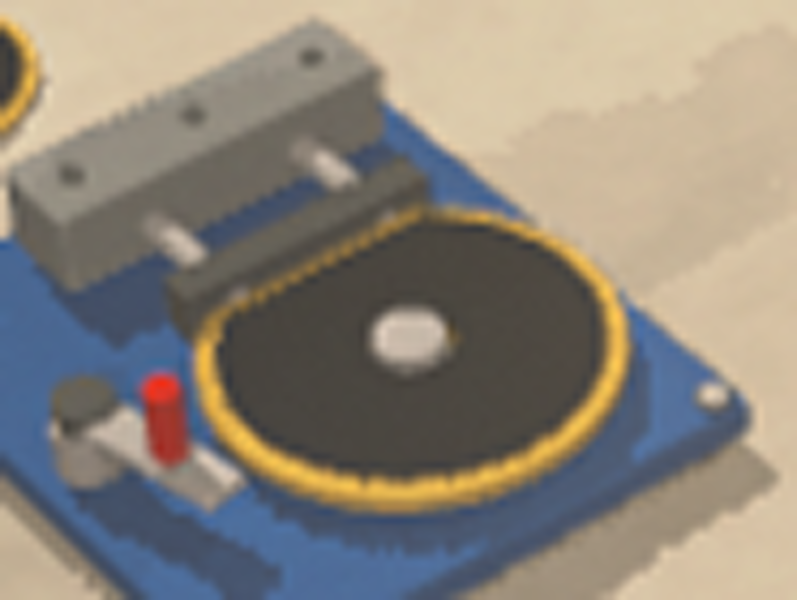

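The flat is seated: the rim profile is symmetric about 0.0° and the bar has dropped in along it. Next is the keeper. I'll straddle the knob loosely with the pads and swing it with the tool turning along.

In the tool's units: 28.4 cm is 0.71, 27 cm is 0.675, -15 degrees is -0.0654.

>>> send_rows:
  plan:
    - [[0.0075, 0.1, -0.0075, 0, 0, -0.0218], [0.015, 0.2, -0.0075, 0, 0, -0.0436], [0.0225, 0.3, -0.0075, 0, 0, -0.0654], [0.03, 0.4, -0.0075, 0, 0, -0.0654], [0.0375, 0.5, -0.0075, 0, 0, -0.0654], [0.045, 0.6, -0.0075, 0, 0, -0.0654], [0.05, 0.675, -0.0075, 0, 0, -0.0654], [0.05, 0.71, -0.0075, 0, 0, -0.0654]]
  fingers: 0.32

```text
clock: 13.75
tool_pos: [0.4941, 0.4206, 0.114]
orientation: [180.0, 0.1, -153.4]
force: [0.9, -0.3, 0.6]
opening: 0.0282
gripper_force: 0.0
```

>>> send_rows:
  plan:
    - [[0, 0, 0, 0, 0, 0], [0, 0, 0, 0, 0, 0], [0, 0, 0, 0, 0, 0]]

```text
clock: 14.0
tool_pos: [0.4953, 0.416, 0.1135]
orientation: [-180.0, -0.0, -153.6]
force: [-0.6, -0.4, -0.3]
opening: 0.0279
gripper_force: 0.0
```

```bash
python3 - <<'E'
from h import *
o=ctrl.get_obs();print(o['tool_pos'],o['orientation'],o['joint_pos'],o['opening'])
s=snap('scene','s6');cv2.imwrite('pics/c7.png',cv2.resize(s['img'][195:285,160:280],(800,600),interpolation=cv2.INTER_CUBIC)[:,:,::-1])
t=o['tool_pos']; h=cv2.cvtColor(s['img'],cv2.COLOR_RGB2HSV);m=cv2.inRange(h,(0,150,60),(8,255,255))|cv2.inRange(h,(172,150,60),(179,255,255))
ys,xs=np.nonzero(m[250:285,190:225]);print(len(xs),xs.mean()+190,ys.mean()+250,ys.min()+250,ys.max()+250,ray(s,xs.mean()+190,ys.mean()+250,.0057+.051))
E
```

```text
[0.49528294 0.41604331 0.11345986] [-1.79988203e+02 -2.80491717e-02 -1.53605427e+02] [ 5.72767415e+01  2.29831944e+01 -1.12986856e+01 -5.16859415e-03
 -5.57482478e+01 -1.20879255e+02] 0.027948642554908663
36 203.75 263.1388888888889 259 268 [0.4985801  0.41613555 0.0567    ]
```

In the tool's units: 5 cm is 0.125, 4.8 cm is 0.12.

>>> send_rows:
  plan:
    - [[-0.005, 0, 0.0375, 0, 0, 0], [-0.005, 0, 0.075, 0, 0, 0], [-0.005, 0, 0.1, 0, 0, 0], [-0.005, 0, 0.11, 0, 0, 0], [-0.005, 0, 0.12, 0, 0, 0], [-0.005, 0, 0.125, 0, 0, 0]]

```text
clock: 14.55
tool_pos: [0.4973, 0.4175, 0.0632]
orientation: [-180.0, -0.0, -153.6]
force: [-1.0, -0.1, -0.6]
opening: 0.0278
gripper_force: 0.0
```

In the tool's units: 1.4 cm is 0.035, 1 cm is 0.025.

>>> send_rows:
  plan:
    - [[0, 0, 0.0125, 0, 0, 0], [0, 0, 0.025, 0, 0, 0], [0, 0, 0.035, 0, 0, 0], [0, 0, 0.035, 0, 0, 0]]

```text
clock: 14.88
tool_pos: [0.4966, 0.4175, 0.0484]
orientation: [-180.0, -0.1, -153.6]
force: [-0.4, 0.3, -0.6]
opening: 0.0282
gripper_force: 0.0
```

```bash
python3 - <<'E'
from h import *
# knob/hinge in world and arc rows in current tool axes
o=ctrl.get_obs(); t=o['tool_pos'];Rt=R.from_euler('xyz',o['orientation'],degrees=True);print(t,o['force'])
c,s=np.cos(np.radians(11.5)),np.sin(np.radians(11.5));F=np.array([[c,-s],[s,c]])
H=np.array([.516,.334])+F@[.030,.095];d=t[:2]-H;print('hinge',H,'r',np.hypot(*d),'theta',np.degrees(np.arctan2(d[1],d[0]))-11.5-180)
a0=np.arctan2(d[1],d[0])
for k in range(0,105,7):
    a=a0+np.radians(k);q=H+np.hypot(*d)*np.array([np.cos(a),np.sin(a)]);print(k,np.round(Rt.inv().apply([*(q-t[:2]),0])*100,2)[:2])
E
```

```text
[0.49664527 0.41751873 0.04840088] [-0.36313947  0.29162004 -0.57895426]
hinge [0.52645779 0.43307388] r 0.03362660825309085 theta -343.94598500616735
0 [0. 0.]
7 [-0.03 -0.41]
14 [-0.12 -0.81]
21 [-0.25 -1.2 ]
28 [-0.42 -1.57]
35 [-0.65 -1.92]
42 [-0.91 -2.23]
49 [-1.21 -2.51]
56 [-1.54 -2.76]
63 [-1.9  -2.96]
70 [-2.27 -3.12]
77 [-2.67 -3.22]
84 [-3.08 -3.28]
91 [-3.49 -3.29]
98 [-3.9  -3.25]
```

In the tool's units: -2.51 cm is -0.0628, -2.23 cm is -0.0558, -49 degrees is -0.2138.

>>> send_rows:
  plan:
    - [[-0.0008, -0.0103, 0, 0, 0, -0.0305], [-0.003, -0.0203, 0, 0, 0, -0.0611], [-0.0063, -0.03, 0, 0, 0, -0.0916], [-0.0105, -0.0393, 0, 0, 0, -0.1222], [-0.0163, -0.048, 0, 0, 0, -0.1527], [-0.0228, -0.0558, 0, 0, 0, -0.1833], [-0.0303, -0.0628, 0, 0, 0, -0.2138], [-0.0303, -0.0628, 0, 0, 0, -0.2138]]

```text
clock: 15.55
tool_pos: [0.519, 0.4003, 0.0492]
orientation: [180.0, -0.0, -104.3]
force: [-0.2, 0.4, -0.0]
opening: 0.0282
gripper_force: 0.1
```

In the tool's units: -1.92 cm is -0.048, -0.41 cm is -0.0103, -35 degrees is -0.1527.

>>> send_rows:
  plan:
    - [[-0.0008, -0.0103, 0, 0, 0, -0.0305], [-0.003, -0.0203, 0, 0, 0, -0.0611], [-0.0063, -0.03, 0, 0, 0, -0.0916], [-0.0105, -0.0393, 0, 0, 0, -0.1222], [-0.0163, -0.048, 0, 0, 0, -0.1527], [-0.0163, -0.048, 0, 0, 0, -0.1527]]

```text
clock: 16.05
tool_pos: [0.5393, 0.4018, 0.049]
orientation: [179.9, -0.0, -69.5]
force: [-0.9, -0.9, 0.1]
opening: 0.028
gripper_force: 0.6
```

In the tool's units: -0.3 cm is -0.0075, -0.15 cm is -0.0038.

>>> send_rows:
  plan:
    - [[0, -0.0038, 0, 0, 0, 0], [0, -0.0075, 0, 0, 0, 0], [0, -0.0075, 0, 0, 0, 0]]

```text
clock: 16.3
tool_pos: [0.542, 0.4033, 0.0492]
orientation: [180.0, -0.0, -69.8]
force: [-0.9, -2.0, -0.1]
opening: 0.0283
gripper_force: 0.8
```

>>> send_rows:
  plan:
    - [[0, -0.0038, 0, 0, 0, 0], [0, -0.0075, 0, 0, 0, 0], [0, -0.0075, 0, 0, 0, 0]]

```text
clock: 16.55
tool_pos: [0.5425, 0.4034, 0.049]
orientation: [179.7, -0.0, -69.7]
force: [-10.9, -3.0, 5.1]
opening: 0.0282
gripper_force: 5.6
```

In the tool's units: -0.15 cm is -0.0038.

>>> send_rows:
  plan:
    - [[0, -0.0038, 0, 0, 0, 0], [0, -0.0038, 0, 0, 0, 0]]

```text
clock: 16.72
tool_pos: [0.5427, 0.4034, 0.0489]
orientation: [179.6, -0.1, -69.7]
force: [-16.6, -4.9, 9.3]
opening: 0.0279
gripper_force: 8.0
```

Firm at the stop. Back off, lift and look.

In the tool's units: -13 cm is -0.325, -9 cm is -0.225.

>>> send_rows:
  plan:
    - [[0, 0.0125, 0, 0, 0, 0], [0, 0.025, 0, 0, 0, 0], [0, 0.025, 0, 0, 0, 0], [0, 0.025, -0.05, 0, 0, 0], [0, 0.025, -0.125, 0, 0, 0], [0, 0.025, -0.225, 0, 0, 0], [0, 0.025, -0.325, 0, 0, 0], [0, 0.025, -0.325, 0, 0, 0]]

```text
clock: 17.38
tool_pos: [0.541, 0.4046, 0.1893]
orientation: [-179.2, 0.3, -69.5]
force: [1.4, 1.2, 2.5]
opening: 0.0282
gripper_force: 0.0
```

In the tool's units: 20 cm is 0.5, 16 cm is 0.4.

>>> send_rows:
  plan:
    - [[0.1, 0, 0, 0, 0, 0], [0.2, 0, 0, 0, 0, 0], [0.3, 0, 0, 0, 0, 0], [0.4, 0, 0, 0, 0, 0], [0.5, 0, 0, 0, 0, 0], [0.5, 0, 0, 0, 0, 0]]

```text
clock: 17.88
tool_pos: [0.6087, 0.2085, 0.1796]
orientation: [-179.9, -0.0, -69.9]
force: [-1.5, 1.4, -0.8]
opening: 0.0279
gripper_force: 0.0
```

```bash
python3 - <<'E'
from h import *
o=ctrl.get_obs();print(o['clock'],o['tool_pos'],o['force'])
s=snap('scene','s7');cv2.imwrite('pics/c8.png',cv2.resize(s['img'][215:285,185:278],(797,600),interpolation=cv2.INTER_CUBIC)[:,:,::-1])
E
python3 a.py s7
```

```text
17.8833 [0.60870705 0.20845802 0.1796299 ] [-1.47870641  1.39135057 -0.79566791]
[(-180, 13, 59.3), (-170, 11, 59.3), (-160, 11, 59.4), (-150, 9, 60.1), (-140, 9, 59.6), (-130, 6, 60.7), (-120, 6, 60.9), (-110, 8, 62.0), (-100, 7, 63.1), (-90, 5, 63.2), (-80, 5, 63.8), (-70, 5, 63.8), (-60, 4, 64.5), (-50, 3, 62.9), (-40, 5, 63.1), (-30, 5, 58.3), (-20, 5, 54.4), (-10, 4, 53.7), (0, 3, 52.4), (10, 3, 54.6), (20, 3, 57.4), (50, 1, 61.4), (60, 7, 61.4), (70, 9, 61.5), (80, 12, 61.1), (90, 12, 61.0), (100, 13, 60.4), (110, 15, 60.0), (120, 15, 60.7), (130, 17, 60.9), (140, 16, 60.0), (150, 17, 60.2), (160, 14, 60.0), (170, 13, 60.5)]
```

View pics/c8.png

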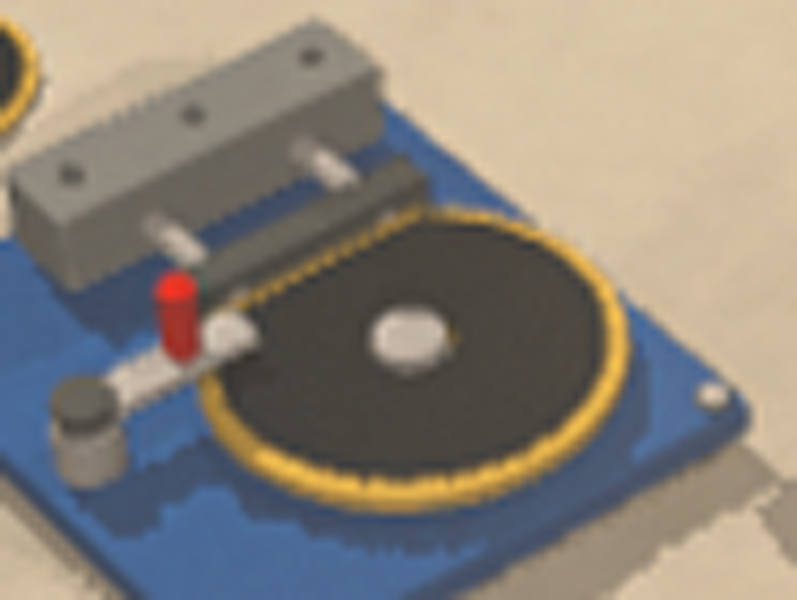

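The keeper lies over the disc at crop (115,395) to (235,330), nearly parallel to the bar, and the flat is still seated. A quick angle check on the knob, then hand in.

```bash
python3 - <<'E'
from h import *
c,s_=np.cos(np.radians(11.5)),np.sin(np.radians(11.5));F=np.array([[c,-s_],[s_,c]])
v=[]
for f in('s5','s7'):
    s=np.load(f'pics/{f}.npz');h=cv2.cvtColor(s['img'],cv2.COLOR_RGB2HSV);m=cv2.inRange(h,(0,150,60),(8,255,255))|cv2.inRange(h,(172,150,60),(179,255,255))
    ys,xs=np.nonzero(m[235:285,190:225]);q=ray(s,xs.mean()+190,ys.mean()+235,.0057+.051)[:2]
    H=np.array([.5136,.3316])+F@[.030,.095];d=F.T@(q-H);print(f,d,(np.degrees(np.arctan2(d[1],d[0]))-180)%360)
E
```

```text
s5 [-0.02786469 -0.00916704] 18.210383955075145
s7 [ 0.00596039 -0.03682632] 99.19367952866924
```

```bash
python3 -c "
from plant import ctrl
print(ctrl.close_job())"
```

```text
the job is handed in; nothing more can be done
None
```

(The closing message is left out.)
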